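# Pack a leg-prosthesis kit in layers

### The job

Pack the parts for one artificial leg into the kit tray: put each of the three blue couplings upright and fully down in the seat whose pocket has its own shape (round, square, oblong). Only when all three are in, lay the aluminium tube over them, in both V rests and centred between them. Leave the two red couplings where they stand; they belong to another leg.

Things in the scene. Friction and masses are not known exactly. Their poses are not given: they have to be found in the camera images.
- blue_round: blue anodised round coupling: upright cylinder, 42 mm diameter, 38 mm high, dark bore drawn on top. Origin: centre of its underside, z up. Loose, about 120 g.
- blue_square: blue anodised square coupling: 42 x 42 mm block 31 mm high with straight sides along its x and y, topped by a small steel pyramid stub up to 38 mm. Origin: centre of its underside, z up. Loose, about 120 g.
- blue_oblong: blue anodised oblong coupling: straight-sided bar with round ends, 54 mm long along its y, 30 mm wide along its x, 38 mm high, two dark bores on top. Origin: centre of its underside, z up. Loose, about 120 g.
- tube: bare aluminium tube (closed ends) 30 mm in diameter and 270 mm long along its x, with a black square clip (34 x 34 mm, 16 mm long) around it 75 mm either side of the middle, on which it lies on the bench without rolling. Origin: on the tube's axis at mid length (17 mm above the bench at the start). Loose, about 200 g, balanced about its middle.
- tray: grey tray, 110 (x) x 256 (y) x 6 mm, side rims 12 mm high; seats in a row along its y at -75, 0, +75 mm. At y = +119 and -119 mm a 90 degree aluminium V rest (50 mm wide in x, 10 thick, 75 high). A tube in both Vs runs along tray y over its middle, axis 70 mm above the underside, clips 5 mm above seated couplings. Origin: centre of underside, on the bench. Fixed during a run.
- seat_round: black rubber block 80 (x) x 74 (y) x 14 mm high on the tray, with a round 52 mm diameter pocket, yellow floor, 10 mm deep (its floor 4 mm above the block's underside). Origin: centre of its underside, 6 mm above the bench, under the pocket's centre; axes parallel to the tray's. Fixed during a run; the seats' order varies between starts.
- seat_square: black rubber block 80 (x) x 74 (y) x 14 mm high on the tray, with a square 52 x 52 mm pocket, yellow floor, 10 mm deep (its floor 4 mm above the block's underside). Origin: centre of its underside, 6 mm above the bench, under the pocket's centre; axes parallel to the tray's. Fixed during a run; the seats' order varies between starts.
- seat_oblong: black rubber block 80 (x) x 74 (y) x 14 mm high on the tray, with a rectangular 40 (x) x 64 (y) mm pocket, yellow floor, 10 mm deep (its floor 4 mm above the block's underside). Origin: centre of its underside, 6 mm above the bench, under the pocket's centre; axes parallel to the tray's. Fixed during a run; the seats' order varies between starts.
- red_round: red coupling of the same round shape and size as the blue one; bystander, to be left alone. Origin: centre of its underside. Loose.
- red_square: red coupling of the same square shape and size as the blue one; bystander, to be left alone. Origin: centre of its underside. Loose.
Not all that is in view belongs to the job. Leave any yellow look-alike of the blue_round alone. What is shaped like the blue_square but green is not meant.

How it is judged:
By the outcome, as a careful person would: the job done as asked, in the order asked, and still so for the second after the job is handed in, with the robot touching nothing.
It also fails if it takes over 99 s, if anything falls off the work surface, if the arm or the gripper's body presses on something with over 40 N, if the wrist force passes 120 N, or if a joint passes its speed limit or range.

### The arm

A 6-joint arm with a two-finger parallel gripper is mounted at the origin on the work surface. World frame = base frame: x ahead of the robot, y to its left, z up, the work surface at z = 0. Lengths are in m, angles in rad, forces in N, time in s.
With the tool pointing down it reaches from about 0.275 to 1 m from the base axis. Payload 8.4 kg.
Tool frame: the origin (TCP) lies on the centre line of the jaws, within the pads' length; the fingertips stand 17 mm ahead of it and the grasp point (between the pads) lies 2 mm behind it (bot.tcp_to_tips is the z of the fingertips in the tool frame, in m); z points along the fingers, y is the line along which they close (so a half turn about z gives the same grasp; the last joint's range is limited). The gripper opens to 85 mm and grips with 20 to 120 N. Pads are 22 mm wide; open, the fingers measure 114 mm over their backs; the gripper's body (76 mm by 85 mm) begins 54 mm behind the grasp point. The pads swing forward as they close: fully open they stand 13 mm farther back than shut.
Start: joints at [1.247, 0.353, 1.633, -0, 1.155, -0.002], TCP at [0.198, 0.593, 0.248] pointing down, gripper open.
Joint ranges: [-2.63, 2.63], [-0.92, 2.1], [0.06, 2.66], [-1.3, 4.44], [0, 2.69], [-3.02, 3.02]. Speed limits (rad/s): [2.22, 2.22, 2.79, 3.14, 3.14, 3.14].

### API

Orientations are given as a unit quaternion [x, y, z, w].
In Python, from workcell import bot, hand, kinematics, get_obs, vision, hand_in gives the robot as it stands. The module is installed in compiled form; this text tells all that it offers. Calls block until the motion is done:
- bot.reach(position, orientation): joint-space move of the TCP to a pose.
- bot.servo_line(position, ori=None, velocity=0.15): straight line of the TCP; ori=None keeps the orientation; velocity is the mean speed in m/s.
- bot.goto_joints(angles): joint-space move.
- hand.move_gripper(opening, strength=None): finger opening in m; strength is the grip in N (None keeps the last); returns when the fingers have stopped.
- bot.dwell(seconds).
- kinematics.solve_ik(position, orientation): joint angles nearest the present ones, or None.
- get_obs(): the state.
- vision.read_camera(name): name is "side" or "top" or "wrist"; returns a dict with "frame" (480x640x3 uint8, red, green, blue), "intrinsics" (3x3 intrinsics, pixels), "view" (4x4, takes a point from world to camera coordinates). Camera axes: x right, y down, z forward; pixel columns grow to the right and rows downward; lengths in m; the calibration is good to about 2 mm. A picture is of the moment at which its call begins. There is no depth.
A pose or a line that the arm cannot do raises bot.IKError and nothing moves.
- hand_in(): hands the job in; it is judged then, once.
The state is a dict: "time_s": time; "joint_pos": joint angles; "joint_vel": joint speeds; "joint_efforts": joint torques, N m; "position": TCP position; "orientation": TCP orientation; "wrist_force": force on the tool from outside, world axes, zero at the start; "ft_torque": the same for the moment, N m; "gripper_width": finger opening in m; "grip_force": force on a finger pad.
Only numpy, scipy, OpenCV 4.12 (cv2) and the standard library are available. Lean on these libraries where they do the work, as an engineer would, in place of code of your own. Each camera call takes 0.05 s, during which the arm holds its last target. There are 200 camera calls.

## Working session

There is one attempt and no reset: what is moved stays moved. The work goes in short steps, each a Python script; the robot and the scene stay as the last script left them, time stands still between calls to the robot, and variables do not carry over. Pictures are saved under pics/ and viewed, at most 14 in all, crops included, and the job is handed in when it is done.

```bash
mkdir -p pics; python3 - <<'E'
from workcell import *
import cv2,numpy as np
for n in ["top","side"]:
    r=vision.read_camera(n); cv2.imwrite(f"pics/{n}0.png",r["frame"][:,:,::-1]); np.savez(f"pics/{n}0.npz",**r)
    print(n,r["intrinsics"].tolist(),np.round(r["view"],3).tolist())
o=get_obs(); print(o["time_s"],o["orientation"],o["gripper_width"],bot.tcp_to_tips)
E
```

```text
top [[606.8613234125978, 0.0, 319.2165804347097], [0.0, 606.8613234125978, 242.0563720112799], [0.0, 0.0, 1.0]] [[0.009, -1.0, -0.0, 0.022], [-0.987, -0.009, -0.16, 0.524], [0.16, 0.001, -0.987, 1.08], [0.0, 0.0, 0.0, 1.0]]
side [[435.66990725915207, 0.0, 319.37726205256496], [0.0, 435.66990725915207, 241.33199266056542], [0.0, 0.0, 1.0]] [[0.97, -0.243, -0.01, -0.506], [-0.169, -0.645, -0.745, 0.142], [0.174, 0.725, -0.667, 0.844], [0.0, 0.0, 0.0, 1.0]]
0.1 [ 1.60162849e-01  9.87090438e-01 -5.66571780e-04 -8.39168558e-05] 0.08522572049313903 0.017
```

View pics/top0.png

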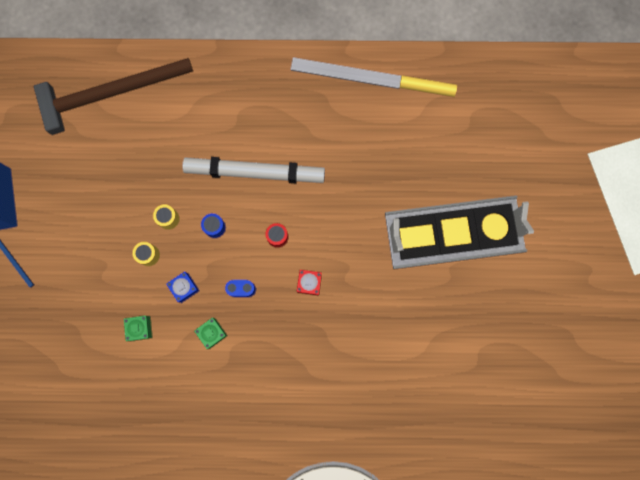

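View pics/side0.png

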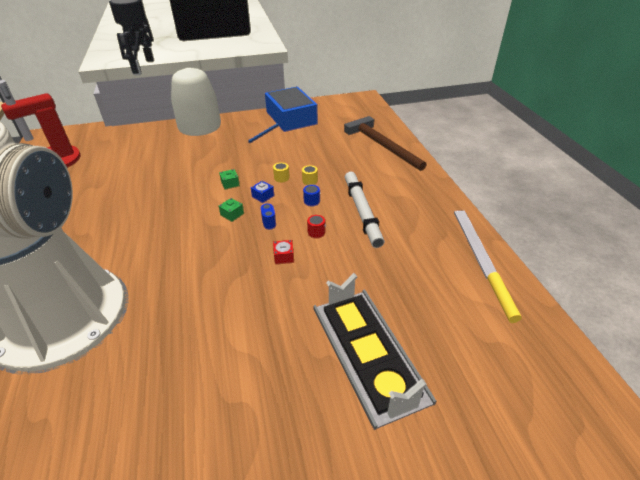

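The top view shows round couplings at blue (212,225), red (277,234) and yellow (165,216) and (144,253). The squares are blue (182,287), red (309,282) and green (137,328) and (210,333), and the only oblong is blue (240,288). I want the blue ones, as the task names that colour. The tube is at (253,170). In the tray, the pockets are oblong (417,236), square (456,231) and round (495,226). Next I measure and confirm with a crop.

```bash
cat > h.py <<'E'
import cv2,numpy as np
def ray(r,uv,z):
    V=r["view"];R=V[:3,:3];C=-R.T@V[:3,3]
    uv=np.atleast_2d(uv).astype(float)
    d=(np.c_[uv,np.ones(len(uv))]@np.linalg.inv(r["intrinsics"]).T)@R
    return (C+d*((z-C[2])/d[:,2])[:,None])[:,:2]
def blobs(mask,lo,hi):
    cs,_=cv2.findContours(mask.astype(np.uint8),cv2.RETR_EXTERNAL,cv2.CHAIN_APPROX_NONE)
    return [c[:,0] for c in cs if lo<cv2.contourArea(c)<hi]
def rect(P): # centre, long-axis angle(deg), sizes long,short (mm)
    (c,s,a)=cv2.minAreaRect((P*1000).astype(np.float32))
    if s[0]<s[1]: a+=90; s=s[::-1]
    return np.array(c)/1000,(a+90)%180-90,s
E
python3 - <<'E'
from h import *
r=dict(np.load("pics/top0.npz")); f=r["frame"]; H=cv2.cvtColor(f,cv2.COLOR_RGB2HSV); h,s,v=cv2.split(H)
def show(n,m,z,lo,hi):
    for c in blobs(m,lo,hi):
        k,a,sz=rect(ray(r,c,z)); print(n,c.mean(0).round(),k.round(4),round(a,1),np.round(sz,1))
show("blue",(h>105)&(h<130)&(s>130)&(v>60),.019,150,2000)
m=(h>20)&(h<32)&(s>180)&(v>150); m[:,:360]=0
show("yel",m,.015,300,3000)
t=(s<40)&(v>110); t[:140]=0;t[205:]=0;t[:,:170]=0;t[:,340:]=0
show("tube",t,.020,200,9000)
k=(v<45); k[:140]=0;k[205:]=0;k[:,:170]=0;k[:,340:]=0
show("clip",k,.020,30,900)
g=(s<60)&(v>60);g[:190]=0;g[275:]=0;g[:,:375]=0;g[:,540:]=0
show("tray",g,.012,1000,20000)
c=f[150:350,110:340]; c2=f[190:275,380:540]
cv2.imwrite("pics/c1.png",cv2.resize(c,None,fx=3,fy=3)[:,:,::-1])
E
```

```text
blue [240. 288.] [0.4394 0.1739] -89.5 [52.5 29.9]
blue [182. 287.] [0.4407 0.2824] 35.0 [44.3 43. ]
blue [213. 225.] [0.5581 0.2291] 45.9 [46.7 38.7]
blue [  6. 198.] [0.6129 0.6237] 5.3 [126.2  28.4]
tube [310. 174.] [0.6599 0.0466] 86.0 [53.1 28.4]
tube [253. 170.] [0.6672 0.1561] 86.1 [135.8  28.7]
tube [197. 165.] [0.6745 0.2655] 86.3 [51.6 28.4]
clip [292. 173.] [0.6623 0.0805] 0.9 [37.8 11.5]
clip [214. 167.] [0.6718 0.2308] 2.0 [36.1 15.4]
tray [460. 231.] [ 0.5525 -0.2413] -82.1 [276.3 109.9]
```

View pics/c1.png

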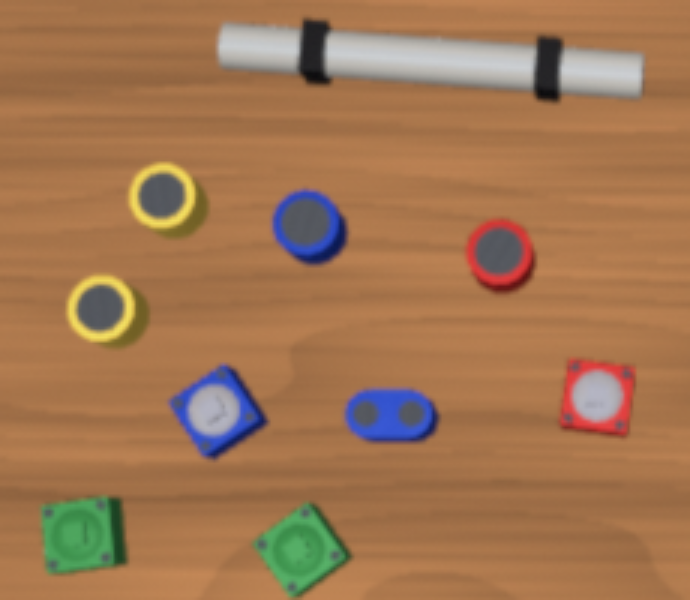

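The crop confirms the blue round at crop (307,225), the blue square at (217,410) and the blue oblong at (391,415); the yellow, green and red parts are separate. The yellow pocket mask found nothing, so I redo it.

```bash
python3 - <<'E'
from h import *
from workcell import *
r=dict(np.load("pics/top0.npz")); f=r["frame"]; h,s,v=cv2.split(cv2.cvtColor(f,cv2.COLOR_RGB2HSV))
print(f[231,456],h[231,456],s[231,456],v[231,456])
m=(h>20)&(h<35)&(s>120)&(v>150); m[:,:390]=0;m[:190]=0;m[270:]=0;m[:,530:]=0
K=[]
for c in blobs(m,300,3000):
    k,a,sz=rect(ray(r,c,.015)); K.append(k); print(c.mean(0).round(),k.round(4),round(a,1),np.round(sz,1))
K=np.array(K);d=K[0]-K[-1];print(K.mean(0),np.degrees(np.arctan2(d[1],d[0])),np.linalg.norm(d))
m=(v<50); m[:,:390]=0;m[:190]=0;m[270:]=0;m[:,530:]=0
m=cv2.morphologyEx(m.astype(np.uint8),cv2.MORPH_CLOSE,np.ones((3,3)))
for c in blobs(m,800,30000):print("black",*rect(ray(r,c,.020)))
E
```

```text
[245 229 102] 27 149 245
[417. 236.] [ 0.5414 -0.1579] -82.3 [62.8 39.5]
[456. 231.] [ 0.5515 -0.232 ] 7.6 [51.5 50.5]
[495. 226.] [ 0.5613 -0.3062] -1.9 [48.8 47.5]
[ 0.5513847  -0.23201429] 97.63790949946966 0.1496757904432489
black [ 0.55082324 -0.23183826] -82.14063310623169 (222.60275268554688, 77.4694595336914)
```

```bash
cat >> h.py <<'E'
from workcell import *
TRAY=np.array([.5514,-.2320]); TX=7.7
TY=np.array([np.cos(np.radians(TX+90)),np.sin(np.radians(TX+90))])
def quat(psi):
    f=np.radians(psi+90)/2; return [np.cos(f),np.sin(f),0,0]
def best(p,psi):
    c=[]
    for a in (psi,psi+180):
        q=kinematics.solve_ik(p,quat(a))
        if q is not None: c.append((abs(q[5]),a))   # keep the last joint near mid range
    return quat(min(c)[1])
def st(n):
    o=get_obs(); print(n,"t%.1f"%o["time_s"],np.round(o["position"],4),"w%.4f"%o["gripper_width"],"g%.0f"%o["grip_force"],np.round(o["wrist_force"],1))
def pickplace(p,psi,zp,to,psi2,zq,open_,zh=.17,strength=50,rel=None):
    p=list(p);to=list(to)
    hand.move_gripper(open_)
    bot.reach(p+[zh],best(p+[zh],psi)); bot.servo_line(p+[zp],velocity=.15); st("down")
    hand.move_gripper(0,strength); st("grip")
    bot.servo_line(p+[zh],velocity=.2); st("lift")
    bot.reach(to+[zh],best(to+[zh],psi2)); st("over")
    bot.servo_line(to+[zq+.02],velocity=.2); bot.servo_line(to+[zq],velocity=.04); st("placed")
    hand.move_gripper(rel or open_); bot.servo_line(to+[zh],velocity=.2); st("up")
E
python3 - <<'E'
from h import *
pickplace([.4394,.1739],.5,.030,TRAY+.075*TY,TX,.041,.06)
r=vision.read_camera("top");cv2.imwrite("pics/t1.png",cv2.resize(r["frame"][180:300,370:550],None,fx=3,fy=3)[:,:,::-1])
E
```

```text
down t3.3 [0.4398 0.1742 0.0306] w0.0600 g0 [ 0.2 -0.1  1. ]
grip t3.7 [0.4399 0.1741 0.0309] w0.0292 g50 [-1.1 -0.4  6.6]
lift t4.6 [0.4387 0.1737 0.1692] w0.0289 g49 [-0.4 -0.5 -1.1]
over t5.9 [ 0.5411 -0.1567  0.1695] w0.0291 g49 [-0.5  0.1 -1.6]
placed t7.2 [ 0.5411 -0.1576  0.0409] w0.0290 g50 [-1.7  0.2  3.2]
up t8.4 [ 0.5407 -0.1575  0.1691] w0.0604 g0 [-0.7 -0.4 -1. ]
```

```bash
python3 - <<'E'
from h import *
pickplace([.4407,.2824],35,.030,TRAY,TX,.041,.062)
pickplace([.5581,.2291],45,.030,TRAY-.075*TY,TX,.041,.062)
p=TRAY+[-.15,.18]; bot.reach([.40,.05,.25],best([.40,.05,.25],TX))
r=vision.read_camera("top");cv2.imwrite("pics/t2.png",cv2.resize(r["frame"][150:350,110:550],None,fx=1.8,fy=1.8)[:,:,::-1])
r=vision.read_camera("side");cv2.imwrite("pics/s2.png",cv2.resize(r["frame"][260:440,290:450],None,fx=3.3,fy=3.3)[:,:,::-1])
E
```

```text
down t11.4 [0.4412 0.2826 0.0306] w0.0620 g0 [-0.5  0.2  0.5]
grip t11.7 [0.4413 0.2828 0.0312] w0.0407 g51 [-0.4 -1.   6.7]
lift t12.6 [0.4401 0.282  0.1692] w0.0409 g51 [-0.1  0.7 -1.4]
over t14.5 [ 0.5516 -0.231   0.1699] w0.0408 g51 [-0.5 -0.2 -1.3]
placed t15.8 [ 0.5512 -0.232   0.0412] w0.0410 g51 [-2.1  1.2  5.9]
up t17.0 [ 0.5508 -0.2317  0.1691] w0.0622 g0 [-0.3  0.  -0.6]
down t19.9 [0.5587 0.2293 0.0308] w0.0619 g0 [0.5 0.4 1.1]
grip t20.3 [0.5588 0.2294 0.0313] w0.0406 g50 [-0.7 -1.   5.1]
lift t21.1 [0.5573 0.2288 0.169 ] w0.0409 g51 [-0.7 -0.7 -1.5]
over t23.0 [ 0.5619 -0.3053  0.17  ] w0.0407 g51 [-1.1 -0.5 -2.4]
placed t24.4 [ 0.5612 -0.3063  0.0413] w0.0406 g51 [-2.8  2.2  6.2]
up t25.5 [ 0.5608 -0.306   0.169 ] w0.0622 g0 [-0.5  0.  -0.5]
```

View pics/t2.png

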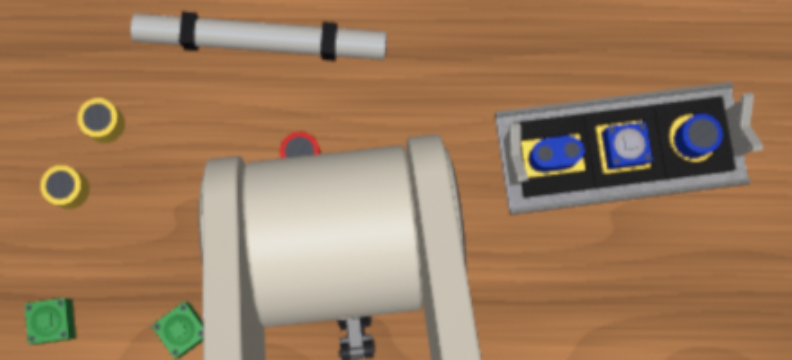

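View pics/s2.png

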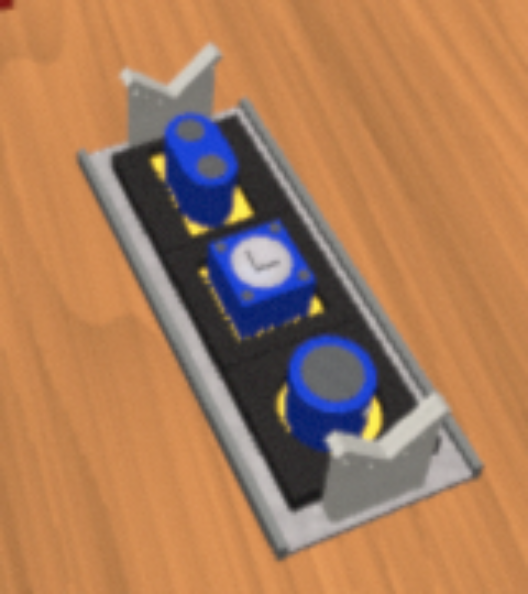

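All three blue couplings stand upright in their own pockets, oblong at (557,153), square at (627,145) and round at (700,135), with nothing else disturbed. Next is the tube.

```bash
python3 - <<'E'
from h import *
pickplace([.6672,.1560],-3.8,.022,TRAY,TX,.0755,.055,zh=.2,strength=80)
bot.reach([.35,.15,.25],best([.35,.15,.25],TX)); st("clear")
r=vision.read_camera("top");np.savez("pics/t3.npz",**r);cv2.imwrite("pics/t3.png",cv2.resize(r["frame"][160:310,360:560],None,fx=4,fy=4)[:,:,::-1])
r=vision.read_camera("side");cv2.imwrite("pics/s3.png",cv2.resize(r["frame"][240:440,270:470],None,fx=3,fy=3)[:,:,::-1])
E
```

```text
down t29.8 [0.668  0.1562 0.0231] w0.0551 g0 [ 0.4 -1.1  0.2]
grip t30.2 [0.668  0.1561 0.0234] w0.0274 g79 [-2.1  0.   6.7]
lift t31.2 [0.6663 0.1558 0.1985] w0.0275 g79 [ 0.6  0.2 -3. ]
over t32.7 [ 0.5519 -0.2313  0.1999] w0.0279 g79 [ 0.5 -0.2 -2.5]
placed t34.0 [ 0.5529 -0.2321  0.0762] w0.0272 g79 [3.1 1.9 4.7]
up t35.2 [ 0.5507 -0.2317  0.199 ] w0.0550 g0 [0.2 0.3 0.1]
clear t36.8 [0.3506 0.1498 0.25  ] w0.0550 g0 [-0.5 -0.6  0.1]
```

View pics/t3.png

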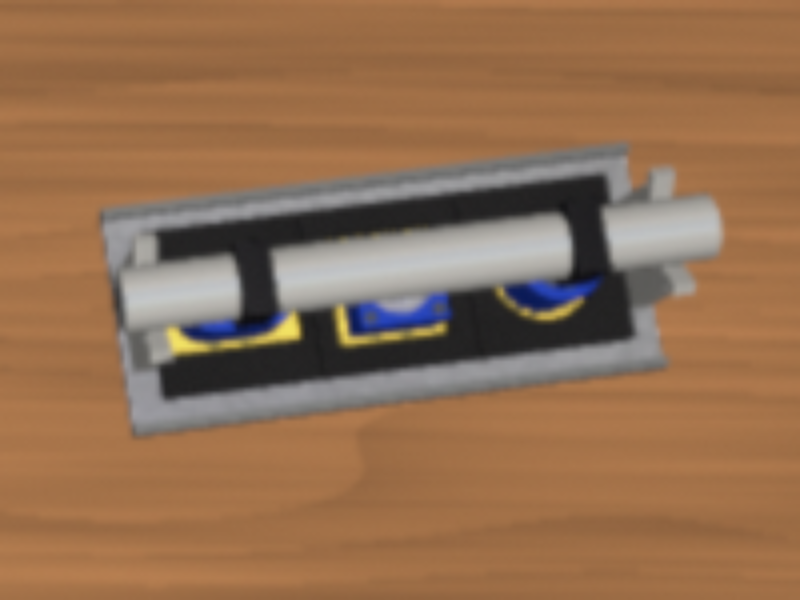

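View pics/s3.png

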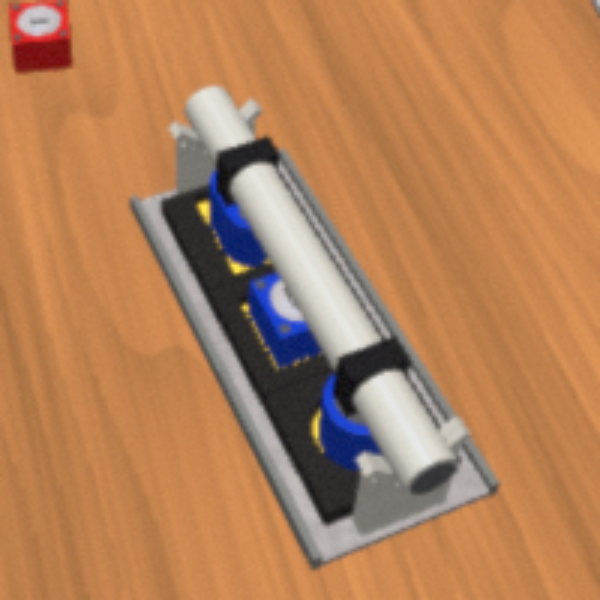

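The tube lies in both Vs, ends at crop (122,300) and (720,228), and the couplings are still in their pockets. A numeric check of the centring and yaw follows.

```bash
python3 - <<'E'
from h import *
r=dict(np.load("pics/t3.npz")); 
P=ray(r,np.array([[122,300],[720,228]])/4+[360,160],.072)
d=P[0]-P[1]; e=P.mean(0)-TRAY
print(P,np.linalg.norm(d),np.degrees(np.arctan2(d[1],d[0])),"along",e@TY,"across",e@[TY[1],-TY[0]])
E
```

```text
[[ 0.53290181 -0.10149164]
 [ 0.56841529 -0.37259318]] 0.2734177238772856 97.46307735076236 along -0.004897600474445596 across -0.0014103803227136975
```

```bash
python3 - <<'E'
from h import *
f=cv2.imread("pics/t3.png")  # 4x crop
# black/grey transitions along the tube's upper part of the clips: profile along tube axis line
a=np.array([122,300.]);b=np.array([720,228.]);n=600
L=np.linspace(0,1,n)[:,None]*(b-a)+a
g=cv2.cvtColor(f,cv2.COLOR_BGR2GRAY).astype(np.float32)
pr=cv2.remap(g,L[:,0].astype(np.float32)[None],L[:,1].astype(np.float32)[None],1)[0]
e=np.where(np.diff((pr<100).astype(int)))[0]; print(e)
r=dict(np.load("pics/t3.npz"))
for z in (.085,.087):
    P=ray(r,L[e]/4+[360,160],z); print(z,((P-TRAY)@TY).round(4))
V=r["view"];print("cam",-V[:3,:3].T@V[:3,3])
E
```

```text
[118 152 450 485]
0.085 [ 0.0806  0.0653 -0.0691 -0.0849]
0.087 [ 0.081   0.0657 -0.0684 -0.0842]
cam [0.34390668 0.02527325 1.14973367]
```

By the clips, the tube is centred to about 1.5 mm and in line with the tray to about 0.3°. I hand in.

```bash
python3 -c "
from workcell import *
print(hand_in())"
```

```text
the job is handed in; nothing more can be done
None
```

The job is handed in at about 37 s on the robot's clock: the three blue couplings stand upright in their matching seats, the tube lies in both V rests about 1.5 mm off centre, and I never reached for the red, yellow or green parts.

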